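Pack seven flat tins tightly into the round hoop

ROBOT

A 6-joint arm with a two-finger parallel gripper is mounted at the origin on a cart in front of the work surface, level with it; the furniture and walls round the work are solid. World frame = base frame: x ahead of the robot, y to its left, z up, the work surface at z = 0. Lengths are in m, angles in rad, forces in N, time in s.
With the tool pointing down it reaches from about 0.375 to 0.925 m from the base axis. Payload 5.7 kg.
Tool frame: the origin (TCP) lies midway between the tips of the shut fingers; the grasp point (between the pads) lies 19 mm behind it; z points along the fingers, x is the direction in which the jaws open and shut, and the axes are right-handed (so a half turn about z gives the same grasp; the last joint's range is limited). The gripper opens to 88 mm and grips with 3 to 60 N. Pads are 20 mm wide; open, the fingers measure 115 mm over their backs; the gripper's body (75 mm by 178 mm) begins 61 mm behind the grasp point.
Start: joints at [0.986, 0.359, 1.51, -0, 1.272, -0.115], TCP at [0.272, 0.535, 0.223] pointing down, gripper open.
Joint ranges: [-2.97, 2.97], [-1.01, 2.36], [0.21, 2.38], [-0.96, 4.11], [0.2, 2.71], [-2.98, 2.98]. Speed limits (rad/s): [2.39, 2.39, 3.14, 3.14, 3.14, 3.14].

INTERFACE

Orientations are given as a unit quaternion [x, y, z, w].
In Python, from bench import move_ptp, servo_line, goto_joints, move_gripper, sleep, inverse_kinematics, capture, PlanningError, close_job, spot_in, silhouettes, current_clock, current_joint_pos, current_qvel, current_joint_torque, current_position, current_orientation, current_force, current_torque, current_finger_gap gives the robot as it stands. Calls block until the motion is done:
- move_ptp(position, orientation): joint-space move of the TCP to a pose.
- servo_line(position, orientation=None, rate=0.15, contact_N=None): straight line of the TCP; orientation=None keeps the orientation; rate is the mean speed in m/s. With contact_N (N) it stops when the force on the tool has changed by that much, and returns True; else False.
- goto_joints(angles): joint-space move.
- move_gripper(opening): finger opening in m; the grip force is fixed at half the most; returns when the fingers have stopped.
- sleep(seconds).
- inverse_kinematics(position, orientation): joint angles nearest the present ones, or None.
- capture(name): name is "side" or "top"; returns a dict with "image" (400x640x3 uint8, blue, green, red), "range_z" (400x640 float32, m along the optical axis (not along the pixel's ray), 0 where there is no reading), "intrinsics" (3x3 intrinsics, pixels), "k1" (the pictures are not rectified: a ray, as slopes to the right and down, at radius r is drawn at 1 + k1 r^2 times it, then the intrinsics apply), "R" (3x3) and "t" (3): a world point X has camera coordinates R X + t. Camera axes: x right, y down, z forward; pixel columns grow to the right and rows downward; lengths in m; the calibration is good to about 2 mm. A picture is of the moment at which its call begins.
A pose or a line that the arm cannot do raises PlanningError and nothing moves.
- close_job(): hands the job in, once; it reports no verdict.
Trained networks look in the newest picture that a camera, given by its name, has taken for a name from the list of things; names that differ only in an ending like _2 or _b are one class to them, and where a whole thing is asked for, a point or a joint stands for the part that bears it (a point fixed in the world has none). Each returns a list of dicts, best first, with "conf" (0 to 1); they miss things now and then, are a little off and sometimes report something else, mostly with a low value. They report only what shows in the picture. A call takes as long as a camera call.
- spot_in(camera, query): "xy" ([column, row] in pixels, amid what is visible of it).
- silhouettes(camera, query): "region" (400x640 bool, what is visible of it) and "xy" ([column, row] in pixels, amid what is visible of it).
Readings, each from a call of its own:
- current_clock(): time.
- current_joint_pos(): joint angles.
- current_qvel(): joint speeds.
- current_joint_torque(): joint torques, N m.
- current_position(): TCP position.
- current_orientation(): TCP orientation.
- current_force(): force on the tool from outside, world axes, zero at the start.
- current_torque(): the same for the moment, N m.
- current_finger_gap(): finger opening in m.
Only numpy, scipy, OpenCV 4.12 (cv2) and the standard library are available. Lean on these libraries where they do the work, as an engineer would, in place of code of your own. Each camera call takes 0.05 s, during which the arm holds its last target.

TASK

Pack all seven flat tins into the round hoop in a tight ring pattern, one tin in the middle and six around it, all inside the circle. Four are already in their places; slide the other three along the bench in through the hoop's open mouth, filling the middle first, and do not lift or tip any tin. Leave the two screwdrivers and the tall tin where they are.

Things in the scene. Friction and masses are not known exactly. Their poses are not given: they have to be found in the camera images.
- hoop_center (a point): centre of the round hoop and of its middle place, 16 mm above the bench. Axes: -x out of the open mouth (about the robot's right), +x to the far wall, +y to the side that already has a tin beside the mouth, -y to the side with the free place, z up. Seven tins just fit (4 mm to spare): one at (0, 0), six at 64 to 67 mm from the centre, 60 degrees apart
- hoop: the hoop: upright sheet-metal fence screwed to the bench, 198 mm inner diameter, 4 mm thick, 22 mm tall, no floor of its own (tins slide in level on the bench). A quarter of it is open as the mouth, about 135 mm wide between 9 mm round end posts at (-72, +-72) mm. Origin at its centre on the bench, axes as hoop_center
- free_flank (a point): the free ring place beside the mouth, at (-33.5, -57.5) mm in the hoop's frame, 16 mm up; axes as the hoop. Once it is filled, only 52 mm is left between it and the tin opposite, so no tin can get past to the middle any more
- front_place (a point): the ring place in the mouth, at (-66.5, 0) mm in the hoop's frame, 16 mm up; axes as the hoop. It must be filled last. Packed tins leave no room for fingers between them
- packed1_center (a point): a low round lever-lid tin, metal, 63 mm diameter and 32 mm tall, 0.11 to 0.18 kg, flat on the bench; the point is its centre, half-way up (z = 16 mm); its yaw means nothing. At the start in the hoop at its far place, (66, 0) mm in the hoop's frame
- packed2_center (a point): a low round lever-lid tin, metal, 63 mm diameter and 32 mm tall, 0.11 to 0.18 kg, flat on the bench; the point is its centre, half-way up (z = 16 mm); its yaw means nothing. At the start in the hoop at its +y far side, (33, 58) mm
- packed3_center (a point): a low round lever-lid tin, metal, 63 mm diameter and 32 mm tall, 0.11 to 0.18 kg, flat on the bench; the point is its centre, half-way up (z = 16 mm); its yaw means nothing. At the start in the hoop at its -y far side, (33, -58) mm
- packed4_center (a point): a low round lever-lid tin, metal, 63 mm diameter and 32 mm tall, 0.11 to 0.18 kg, flat on the bench; the point is its centre, half-way up (z = 16 mm); its yaw means nothing. At the start in the hoop beside the mouth on the +y side, (-33, 58) mm
- tin1_center (a point): a low round lever-lid tin, metal, 63 mm diameter and 32 mm tall, 0.11 to 0.18 kg, flat on the bench; the point is its centre, half-way up (z = 16 mm); its yaw means nothing. At the start not packed yet: stands loosely in the hoop's mouth, 75 to 95 mm from the centre towards the mouth and up to 30 mm off its axis
- tin2_center (a point): a low round lever-lid tin, metal, 63 mm diameter and 32 mm tall, 0.11 to 0.18 kg, flat on the bench; the point is its centre, half-way up (z = 16 mm); its yaw means nothing. At the start not packed yet: on the bench outside the mouth, about 0.2 m from the hoop centre
- tin3_center (a point): a low round lever-lid tin, metal, 63 mm diameter and 32 mm tall, 0.11 to 0.18 kg, flat on the bench; the point is its centre, half-way up (z = 16 mm); its yaw means nothing. At the start not packed yet: on the bench about 0.33 m from the hoop centre, farther to the right, behind the vice
- cement_tin: bystander: taller tin, 70 mm diameter, 98 mm tall, standing right of the vice; origin under its centre
- screwdriver_flat: bystander: screwdriver, 189 mm long, lying on the bench between case and vice
- screwdriver_cross: bystander: second screwdriver, 209 mm long, lying beside the other
- vice_back (a point): rear end of the bench vice (fixed, a bystander), 0.15 m above the bench: the vice is 182 mm tall and reaches from here towards the robot; its body spans 100 mm in y, centred here. Hands that push past it must stay at larger x

How it is judged:
On the way:
1. one of the three loose tins stands in the middle of the hoop (horizontal distance between any of packed1_center, packed2_center, packed3_center, packed4_center, tin1_center, tin2_center, tin3_center and hoop_center below 0.015 m), for 0.2 s.
At the end, for the whole second after the job is handed in: All seven flat tins stand flat on the bench, each with its centre within 72 mm of the hoop's centre (which only the pattern of one in the middle and six around it allows) (horizontal distance between each of packed1_center, packed2_center, packed3_center, packed4_center, tin1_center, tin2_center, tin3_center and hoop_center below 0.072 m and height (world z) of each of packed1_center, packed2_center, packed3_center, packed4_center, tin1_center, tin2_center, tin3_center below 0.021 m); the robot touches nothing.
It fails at once if a flat tin is lifted off the bench (more than 20 mm) (height (world z) of any of packed1_center, packed2_center, packed3_center, packed4_center, tin1_center, tin2_center, tin3_center above 0.036 m).
It fails at once if a flat tin is tipped over (more than 35 degrees) (angle between any of packed1_center, packed2_center, packed3_center, packed4_center, tin1_center, tin2_center, tin3_center's own z axis and vertical above 0.6 rad).
It fails at once if a bystander (either screwdriver, the tall tin) is moved more than 30 mm (distance of any of screwdriver_flat, screwdriver_cross, cement_tin from where it was at the start of the episode above 0.03 m).
It also fails if it takes over 59 s, if anything falls off the work surface, if the arm or the gripper's body presses on something with over 40 N, if the wrist force passes 120 N, or if a joint passes its speed limit or range.

## Working session

There is one attempt and no reset: what is moved stays moved. The work goes in short steps, each a Python script; the robot and the scene stay as the last script left them, time stands still between calls to the robot, and variables do not carry over. Pictures are saved under pics/ and viewed, and the job is handed in when it is done.

```bash
mkdir -p pics; ls; python3 - <<'E'
from bench import *
import cv2,numpy as np
for n in("top","side"):
    c=capture(n); cv2.imwrite(f"pics/{n}0.png",c["image"]); print(n,c["intrinsics"].tolist(),c["k1"],c["R"].tolist(),c["t"].tolist())
    np.savez(f"pics/{n}0.npz",**{k:np.array(v) for k,v in c.items()})
    for q in("tin1_center","hoop","cement_tin","vice_back","screwdriver_flat"):
        print(q,[(round(d["conf"],2),np.round(d["xy"]).tolist()) for d in spot_in(n,q)])
print(current_clock(),current_finger_gap(),current_orientation(),current_force())
E
```

```text
pics
top [[412.52832749303514, 0.0, 326.3809470593129], [0.0, 412.52832749303514, 191.42277180936668], [0.0, 0.0, 1.0]] 0.022623069529662792 [[-0.011692450233718732, -0.9998999333221942, 0.007963036468814891], [-0.9829545322151724, 0.010032337318161142, -0.18357488882084688], [0.18347663122366203, -0.00997374303891449, -0.9829734738255198]] [-0.1242184890614057, 0.5730370030573043, 0.9306235944612234]
tin1_center [(0.93, [301.0, 150.0])]
hoop [(0.75, [269.0, 154.0])]
cement_tin [(0.56, [410.0, 246.0])]Traceback (most recent call last):
  File "<stdin>", line 7, in <module>
ValueError: it knows: cement_tin, free_flank, front_place, hoop, hoop_center, packed1_center, packed2_center, packed3_center, packed4_center, screwdriver_cross, screwdriver_flat, tin1_center, tin2_center, tin3_ce
```

```bash
cat > h.py <<'E'
from bench import *
import cv2,numpy as np
def ray2world(c,uv,z):
    K=c["intrinsics"];k=float(c["k1"]);p=(np.array(uv,float)-[K[0,2],K[1,2]])/[K[0,0],K[1,1]]
    s=p.copy()
    for _ in range(10): s=p/(1+k*(s@s))
    R=c["R"];d=R.T@np.array([s[0],s[1],1.]);o=-R.T@c["t"]
    return o+d*(z-o[2])/d[2]
def world2pix(c,X):
    X=np.atleast_2d(X);P=X@c["R"].T+c["t"];s=P[:,:2]/P[:,2:]
    s=s*(1+float(c["k1"])*(s**2).sum(1,keepdims=True));K=c["intrinsics"]
    return s*[K[0,0],K[1,1]]+[K[0,2],K[1,2]]
def cloud(c):
    h,w=c["range_z"].shape;K=c["intrinsics"];k=float(c["k1"])
    v,u=np.mgrid[:h,:w];p=np.stack([(u-K[0,2])/K[0,0],(v-K[1,2])/K[1,1]],-1);s=p.copy()
    for _ in range(8): s=p/(1+k*(s**2).sum(-1,keepdims=True))
    z=c["range_z"];P=np.stack([s[...,0]*z,s[...,1]*z,z],-1)
    W=(P-c["t"])@c["R"]; W[z==0]=np.nan; return W
E
python3 - <<'E'
from h import *
for n in("top","side"):
    c=capture(n); cv2.imwrite(f"pics/{n}0.png",c["image"]);
    np.savez(f"pics/{n}0.npz",**{k:np.array(v) for k,v in c.items()})
    print(n,c["intrinsics"][0],-c["R"].T@c["t"])
    for q in("tin1_center","packed1_center","tin2_center","hoop","cement_tin","screwdriver_flat","screwdriver_cross"):
        print(q,[(round(d["conf"],2),np.round(d["xy"]).tolist(),np.round(ray2world(c,d["xy"],0.032),3).tolist()) for d in spot_in(n,q)])
print(current_clock(),current_finger_gap(),current_orientation(),current_force())
E
```

```text
top [412.52832749   0.         326.38094706] [ 0.39106922 -0.12067316  1.02096267]
tin1_center [(0.96, [303.0, 150.0], [0.68, -0.074, 0.032])]
packed1_center [(0.71, [240.0, 156.0], [0.666, 0.08, 0.032])]
tin2_center [(0.68, [355.0, 156.0], [0.665, -0.203, 0.032])]
hoop [(0.38, [279.0, 274.0], [0.379, -0.017, 0.032])]
cement_tin [(0.8, [410.0, 244.0], [0.446, -0.329, 0.032])]
screwdriver_flat [(0.86, [257.0, 265.0], [0.402, 0.034, 0.032])]
screwdriver_cross [(0.7, [281.0, 274.0], [0.381, -0.022, 0.032])]
side [400.47487757   0.         324.6436869 ] [0.61271086 0.2675812  0.86573115]
tin1_center [(0.8, [289.0, 235.0], [0.677, -0.069, 0.032]), (0.29, [290.0, 186.0], [0.677, -0.195, 0.032])]
packed1_center [(0.91, [288.0, 308.0], [0.675, 0.092, 0.032])]
tin2_center [(0.86, [290.0, 188.0], [0.678, -0.191, 0.032])]
hoop [(0.71, [288.0, 272.0], [0.678, 0.015, 0.032])]
cement_tin [(0.91, [385.0, 132.0], [0.437, -0.35, 0.032]), (0.51, [410.0, 285.0], [0.418, 0.048, 0.032])]
screwdriver_flat [(0.72, [413.0, 282.0], [0.412, 0.043, 0.032]), (0.46, [320.0, 262.0], [0.608, -0.006, 0.032])]
screwdriver_cross [(0.8, [426.0, 257.0], [0.377, -0.014, 0.032])]
1.0 0.08785472889927402 [ 8.52264579e-01  5.23110969e-01 -4.25336234e-05  1.50524644e-05] [-0.86166941 -0.21547132  0.29173084]
```

View pics/top0.png

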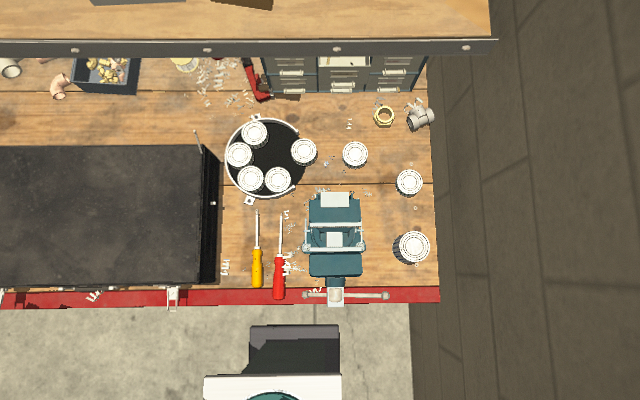

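View pics/side0.png

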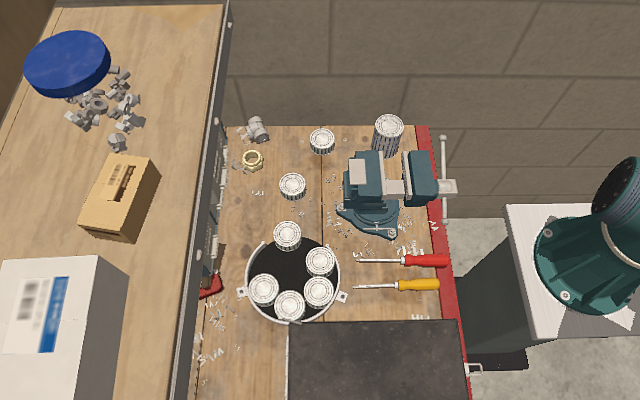

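The top view shows the hoop (centre about (265,158)) with its mouth to the right and the free flank on the far side. tin1 is at (303,150), tin2 at (355,155), tin3 at (410,182), the vice at (335,235) and the tall tin at (412,246). Next I'll measure these more precisely.

```bash
cat >> h.py <<'E'
def tins(c,approx,r=0.0315):
    """refine tin centres using cloud top points"""
    W=cloud(c).reshape(-1,3);out=[]
    top=W[(W[:,2]>0.026)&(W[:,2]<0.040)]
    for a in approx:
        a=np.array(a[:2],float)
        for _ in range(15):
            d=np.linalg.norm(top[:,:2]-a,axis=1);q=top[d<0.036,:2]
            if len(q)<20: break
            a=0.5*(q.max(0)+q.min(0)) if 0 else q.mean(0)
        out.append((a,len(q),q.max(0)-q.min(0) if len(q) else None))
    return out
E
python3 - <<'E'
from h import *
for n in("top","side"):
    c=dict(np.load(f"pics/{n}0.npz"))
    px={"top":[(303,150),(355,154),(410,181),(238,155),(250,178),(277,180),(255,132)],"side":[(287,231),(292,182),(321,138),(290,303),(319,290),(319,260),(263,288)]}[n]
    ap=[ray2world(c,p,0.032) for p in px]
    W=cloud(c)
    for p,a,t in zip(px,ap,tins(c,ap)): print(n,p,np.round(a[:2],4),np.round(t[0],4),t[1],np.round(t[2],3), np.round(W[p[1],p[0]],4))
    g=W.reshape(-1,3)
    m=(g[:,2]>0.012)&(g[:,2]<0.024)
    m=(g[:,0]>0.35)&(g[:,0]<0.62)&(g[:,1]>-0.3)&(g[:,1]<-0.05)&(g[:,2]>0.04)
    q=g[m];print("vice",q.min(0),q.max(0),len(q), "top",np.percentile(q[:,0],[98,99.5]))
    for z0 in(0.04,0.08,0.12,0.16):
        s=q[(q[:,2]>z0)&(q[:,2]<z0+.04)]; print(z0,np.round(s.min(0),3),np.round(s.max(0),3),len(s)) if len(s) else 0
    # cabinet/shelf and case
    s=g[(g[:,0]>0.7)&(g[:,1]>-0.45)&(g[:,1]<0.15)&(g[:,2]>0.06)]
    for z0 in np.arange(.06,.6,.06):
        k=s[(s[:,2]>z0)&(s[:,2]<z0+.06)]
        if len(k): print("cab",round(z0,2),np.round(np.percentile(k,1,axis=0),3),len(k))
    s=g[(g[:,0]>0.35)&(g[:,0]<.75)&(g[:,1]>0.1)&(g[:,1]<.3)&(g[:,2]>0.04)&(g[:,2]<.25)]
    print("case",np.percentile(s,[1,50,99],axis=0).round(3))
E
```

```text
top (303, 150) [ 0.6809 -0.0739] [ 0.6807 -0.0752] 482 [0.062 0.062] [ 0.6823 -0.0736  0.0273]
top (355, 154) [ 0.6694 -0.2028] [ 0.6718 -0.2029] 479 [0.061 0.06 ] [ 0.6705 -0.2031  0.0282]
top (410, 181) [ 0.5996 -0.3361] [ 0.5987 -0.3347] 505 [0.063 0.062] [ 0.6001 -0.3366  0.0294]
top (238, 155) [0.6695 0.0867] [0.6721 0.0852] 485 [0.063 0.062] [0.669  0.0864 0.0336]
top (250, 178) [0.611  0.0559] [0.6108 0.0561] 499 [0.062 0.062] [0.6123 0.0569 0.0263]
top (277, 180) [ 0.6053 -0.0101] [ 0.6068 -0.0114] 517 [0.067 0.066] [ 0.6058 -0.0099  0.0299]
top (255, 132) [0.7286 0.046 ] [0.7274 0.0487] 480 [0.066 0.061] [0.7307 0.047  0.0257]
vice [ 0.35004192 -0.29997546  0.04005791] [ 0.55445959 -0.07412437  0.18689873] 4632 top [0.54199559 0.54620876]
0.04 [ 0.415 -0.3    0.04 ] [ 0.511 -0.074  0.08 ] 610
0.08 [ 0.35  -0.3    0.081] [ 0.474 -0.112  0.12 ] 459
0.12 [ 0.35  -0.199  0.12 ] [ 0.554 -0.092  0.16 ] 405
0.16 [ 0.376 -0.2    0.16 ] [ 0.547 -0.092  0.187] 3158
cab 0.06 [ 0.808 -0.353  0.061] 1735
cab 0.12 [ 0.817 -0.353  0.12 ] 2144
cab 0.18 [ 0.818 -0.338  0.18 ] 249
cab 0.3 [ 0
[... 704 characters left out ...]
 288) [0.7293 0.0496] [0.7303 0.0494] 607 [0.064 0.063] [0.73   0.0483 0.0269]
vice [ 0.35000747 -0.29988019  0.04000884] [ 0.55749361 -0.07484979  0.18420004] 5401 top [0.55372103 0.55670505]
0.04 [ 0.416 -0.3    0.04 ] [ 0.557 -0.075  0.08 ] 920
0.08 [ 0.35 -0.3   0.08] [ 0.557 -0.108  0.12 ] 975
0.12 [ 0.354 -0.189  0.12 ] [ 0.557 -0.09   0.16 ] 438
0.16 [ 0.379 -0.2    0.16 ] [ 0.55  -0.09   0.184] 3068
cab 0.06 [ 0.81  -0.355  0.06 ] 364
cab 0.12 [ 0.818 -0.227  0.121] 336
cab 0.3 [ 0.78  -0.413  0.314] 42594
cab 0.36 [ 0.782 -0.387  0.36 ] 10056
cab 0.42 [ 0.859 -0.334  0.421] 4935
cab 0.48 [ 0.88  -0.168  0.489] 4562
case [[0.369 0.139 0.135]
 [0.517 0.207 0.145]
 [0.667 0.266 0.148]]
```

```bash
cat >> h.py <<'E'
from scipy.spatial.transform import Rotation as Rn
N=np.array([[66,0],[33,58],[33,-58],[-33,58]])/1000
def fit(P):
    P=np.array(P);a=N-N.mean(0);b=P-P.mean(0)
    th=np.arctan2((a[:,0]*b[:,1]-a[:,1]*b[:,0]).sum(),(a*b).sum())
    R=np.array([[np.cos(th),-np.sin(th)],[np.sin(th),np.cos(th)]]);c=P.mean(0)-R@N.mean(0)
    return th,c,P-(N@R.T+c)
P=[[.6733,.0852],[.6121,.0558],[.7289,.0491],[.6081,-.0110]]
TH,C,RES=fit(P)
RH=np.array([[np.cos(TH),-np.sin(TH)],[np.sin(TH),np.cos(TH)]])
def h2w(p): return RH@np.array(p,float)/1000+C
def w2h(p): return RH.T@(np.array(p[:2])-C)*1000
def ori(phi,tilt=0.):
    """jaw axis at angle phi; tilt leans the gripper body towards -x"""
    best=None
    out=[]
    for f in(phi,phi+np.pi):
        c,s=np.cos(f),np.sin(f)
        R=np.array([[c,s,0],[s,-c,0],[0,0,-1]]).T if 0 else np.column_stack([[c,s,0],[s,-c,0],[0,0,-1]])
        R=Rn.from_euler('y',-tilt).as_matrix()@R   # tool z gets +x component
        out.append(Rn.from_matrix(R).as_quat())
    return out
def look(name):
    a=[]
    for n in("top","side"):
        c=capture(n);cv2.imwrite(f"pics/{name}_{n}.png",c["image"]);a.append(c)
    return a
E
python3 - <<'E'
from h import *
print(np.degrees(TH),C,RES*1000)
for t in((.6818,-.075),(.6727,-.2026),(.5998,-.3346)): print(w2h(t))
print(ori(0,.2), Rn.from_quat(ori(0,.2)[0]).as_matrix()[:,2])
for xy in((.67,-.13),(.70,-.05),(.60,-.3346)):
  for tilt in(0,.2):
    for phi in(0,.3,-.5,np.pi/2):
      print(xy,tilt,phi,[None if (q:=inverse_kinematics([*xy,.008],o)) is None else np.round(q,2).tolist() for o in ori(phi,tilt)])
E
```

```text
86.56607328561864 [0.6685915  0.01920092] [[ 0.75526427  0.11757598]
 [-0.57225669  0.18427334]
 [ 0.43601717  0.43237798]
 [-0.61902474 -0.7342273 ]]
[-93.24063497 -18.82717636]
[-221.15660055  -17.38643018]
[-357.28612364   47.47621657]
[array([0.99500417, 0.        , 0.09983342, 0.        ]), array([6.09264333e-17, 9.95004165e-01, 6.11303371e-18, 9.98334166e-02])] [ 0.19866933  0.         -0.98006658]
(0.67, -0.13) 0 0 [[-0.29, 0.7, 1.5, -0.0, 0.95, -0.29], [-0.29, 0.7, 1.5, -0.0, 0.95, 2.85]]
(0.67, -0.13) 0 0.3 [[-0.29, 0.7, 1.5, -0.0, 0.95, -0.59], [-0.29, 0.7, 1.5, -0.0, 0.95, 2.55]]
(0.67, -0.13) 0 -0.5 [[-0.29, 0.7, 1.5, -0.0, 0.95, 0.21], [-0.29, 0.7, 1.5, -0.0, 0.95, -2.93]]
(0.67, -0.13) 0 1.5707963267948966 [[-0.29, 0.7, 1.5, -0.0, 0.95, -1.86], [-0.29, 0.7, 1.5, -0.0, 0.95, 1.28]]
(0.67, -0.13) 0.2 0 [[-0.33, 0.63, 1.68, 0.11, 0.64, -0.41], [-0.33, 0.63, 1.68, 0.11, 0.64, 2.73]]
(0.67, -0.13) 0.2 0.3 [[-0.33, 0.63, 1.68, 0.11, 0.64, -0.71], [-0.33, 0.63, 1.68, 0.11, 0.64, 2.43]]
(0.67, -0.13) 0.2 -0.5 [[-0.33, 0.63, 1.68, 0.11, 0.64, 0.09], None]
(0.67, -0.13) 0.2 1.570
[... 1008 characters left out ...]
5, 2.53]]
(0.6, -0.3346) 0 0.3 [[-0.61, 0.7, 1.49, -0.0, 0.95, -0.91], [-0.61, 0.7, 1.49, -0.0, 0.95, 2.23]]
(0.6, -0.3346) 0 -0.5 [[-0.61, 0.7, 1.49, -0.0, 0.95, -0.11], None]
(0.6, -0.3346) 0 1.5707963267948966 [[-0.61, 0.7, 1.49, -0.0, 0.95, -2.18], [-0.61, 0.7, 1.49, -0.0, 0.95, 0.96]]
(0.6, -0.3346) 0.2 0 [[-0.68, 0.65, 1.65, 0.2, 0.7, -0.82], [-0.68, 0.65, 1.65, 0.2, 0.7, 2.32]]
(0.6, -0.3346) 0.2 0.3 [[-0.68, 0.65, 1.65, 0.2, 0.7, -1.12], [-0.68, 0.65, 1.65, 0.2, 0.7, 2.02]]
(0.6, -0.3346) 0.2 -0.5 [[-0.68, 0.65, 1.65, 0.2, 0.7, -0.32], [-0.68, 0.65, 1.65, 0.2, 0.7, 2.82]]
(0.6, -0.3346) 0.2 1.5707963267948966 [[-0.68, 0.65, 1.65, 0.2, 0.7, -2.39], [-0.68, 0.65, 1.65, 0.2, 0.7, 0.75]]
```

Fitting the four packed tins gives the hoop pose with residuals under 1 mm. I'll hover behind tin1 with the fingers as a notch.

```bash
cat >> h.py <<'E'
G=0.016
BACK=np.sqrt(31.5**2-(G*500)**2)+10
def tcp(tin_h,al,extra=0.,z=.010):
    p=np.array(tin_h,float)-(BACK+extra)*np.array([np.cos(al),np.sin(al)])
    w=h2w(p);return [w[0],w[1],z]
def pori(al,tilt=0.): return ori(TH+al-np.pi/2,tilt)[0]
E
python3 - <<'E'
from h import *
move_gripper(G)
al=np.arctan2(18.8,93.2);t1=(-93.2,-18.8)
o=pori(al)
move_ptp([.56,0.1,.25],o)
move_ptp(tcp(t1,al,15,.22),o)
print(current_clock(),current_position(),current_joint_pos(),current_finger_gap())
look("hov1")
E
```

```text
5.1 [ 0.68804131 -0.13041405  0.21886569] [-2.85435521e-01  5.08607104e-01  1.27198668e+00 -8.08773561e-04
  1.36462701e+00 -4.23662593e-01] 0.016621040233760122
```

View pics/hov1_side.png

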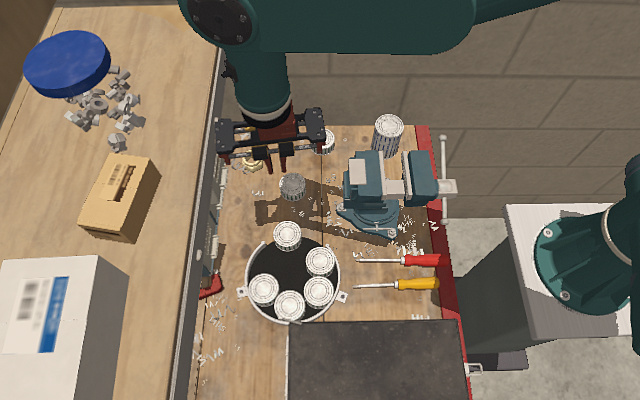

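View pics/hov1_top.png

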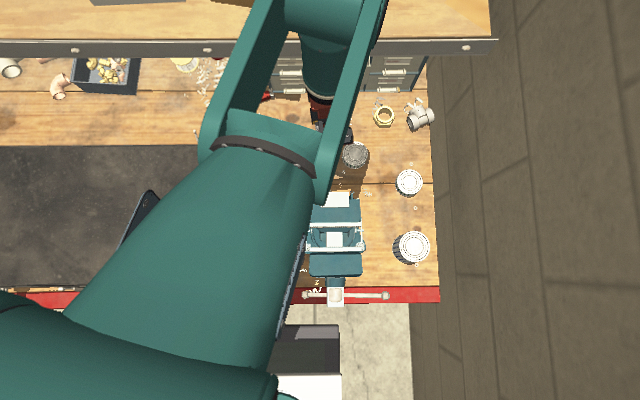

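The gripper is clear of the vice, and the fingers sit between tin1 (287,233) and tin2 (292,186). Descending to push tin1 to the middle.

```bash
python3 - <<'E'
from h import *
al=np.arctan2(18.8,93.2);t1=(-93.2,-18.8)
o=pori(al)
print(servo_line(tcp(t1,al,15,.010),o,rate=.15,contact_N=10),current_position(),current_force())
d=np.array([np.cos(al),np.sin(al)])
print(servo_line(tcp(-6*d,al),o,rate=.06,contact_N=12),current_position(),current_force())
r=servo_line(tcp(0*d,al),o,rate=.03,contact_N=6)
print(r,current_position(),tcp((0,0),al),current_force())
servo_line(tcp((0,0),al,35),o,rate=.15)
q=tcp((0,0),al,95,.20)
servo_line(q,o,rate=.25)
cs=look("p1")
for c in cs:
    print([(np.round(w2h(t[0]),1).tolist(),t[1],t[2].round(3).tolist()) for t in tins(c,[h2w(p) for p in [(0,0)]+(N*1000).tolist()+[(-221,-17)]])])
print(current_clock())
E
```

```text
False [ 0.69036209 -0.13008764  0.01111153] [-0.8025656  -0.80413824  0.5742718 ]
False [ 0.67496162 -0.02689792  0.00989748] [-0.23586988  0.71266582 -0.13430839]
False [ 0.67402714 -0.02047931  0.0099182 ] [np.float64(0.674202852646916), np.float64(-0.020875336059030792), 0.01] [ 0.22582536  0.65904104 -0.56586754]Traceback (most recent call last):
  File "<stdin>", line 14, in <module>
AttributeError: 'NoneType' object has no attribute 'round'
```

View pics/p1_side.png

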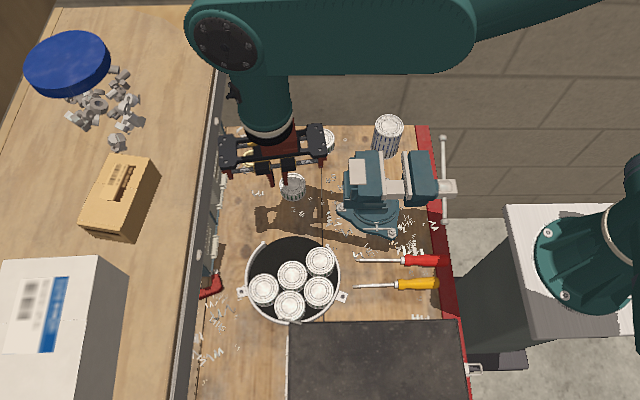

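tin1 now sits in the middle at about (291,275), inside the cradle of packed tins. I'll check it numerically, then push tin2: hover behind it and go toward the flank.

```bash
cat >> h.py <<'E'
def rep(name):
    for n,c in zip(("top","side"),look(name)):
        ts=tins(c,[h2w(p) for p in REP])
        print(n,[(np.round(w2h(t[0]),1).tolist(),t[1]) for t in ts])
REP=[(0,0)]+(N*1000).tolist()+[(-221,-17),(-357,47)]
E
python3 - <<'E'
from h import *
rep("p1b")
t2=np.array((-221.2,-17.4)); w=np.array((-78,-27.))
al=np.arctan2(*(w-t2)[::-1]);o=pori(al)
print(tcp(t2,al,20))
move_ptp(tcp(t2,al,20,.20),o)
print(current_clock(),current_position()); rep("hov2")
E
```

```text
top [([0.0, 0.0], 0), ([66.0, -0.0], 0), ([33.0, 58.0], 0), ([33.0, -58.0], 0), ([-33.0, 58.0], 0), ([-221.5, -16.7], 481), ([-357.6, 48.5], 507)]
side [([2.0, -1.1], 603), ([65.5, -1.8], 618), ([32.6, 57.2], 629), ([33.9, -59.9], 605), ([-33.7, 57.4], 563), ([-219.4, -16.0], 380), ([-360.9, 64.3], 134)]
[np.float64(0.6650598999208119), np.float64(-0.26262532490199986), 0.01]
11.1667 [ 0.66485435 -0.26226976  0.19951569]
top [([1.6, 0.7], 494), ([66.0, 0.3], 501), ([32.8, 59.7], 502), ([33.3, -56.3], 480), ([-31.2, 54.6], 459), ([-221.0, -17.0], 0), ([-357.0, 47.0], 0)]
side [([1.8, -1.1], 620), ([65.9, -1.1], 626), ([32.9, 56.9], 605), ([33.8, -59.8], 616), ([-33.3, 57.1], 553), ([-221.0, -18.3], 436), ([-357.2, 47.1], 362)]
```

View pics/hov2_side.png

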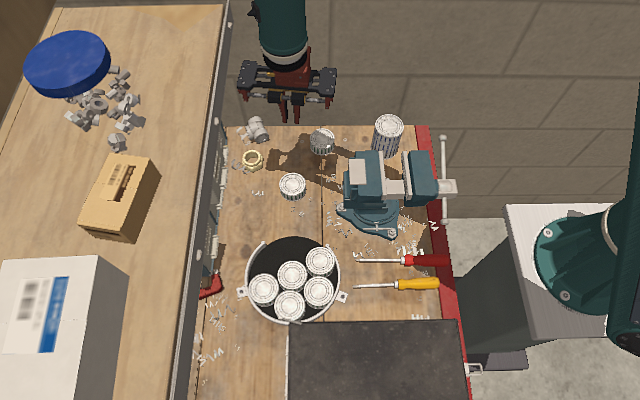

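Middle tin is within 2 mm of centre. Now pushing tin2 into the mouth.

```bash
python3 - <<'E'
from h import *
t2=np.array((-221.2,-17.4)); w=np.array((-78,-27.))
al=np.arctan2(*(w-t2)[::-1]);o=pori(al)
print(servo_line(tcp(t2,al,20,.010),o,rate=.18,contact_N=10))
r=servo_line(tcp(w,al),o,rate=.08,contact_N=10); print(r,current_position(),tcp(w,al))
servo_line(tcp(w,al,30),o,rate=.15)
f=np.array((-33.5,-57.5)); a2=np.arctan2(*(f-w)[::-1]); o2=pori(a2,.2)
print(tcp(f,a2))
servo_line(tcp(w,a2,30,.012),o2,rate=.12)
print(current_clock()); rep("p2")
c=capture("side");print([w2h(t[0]) for t in tins(c,[h2w(w)])])
E
```

```text
False
False [ 0.68572473 -0.10056065  0.00992799] [np.float64(0.685750622426105), np.float64(-0.10041820088743036), 0.01]
[np.float64(0.6991453745436762), np.float64(-0.04963222261460669), 0.01]
15.7333
top [([33.4, -18.1], 510), ([66.4, 0.8], 489), ([53.6, 9.6], 507), ([32.8, -56.5], 473), ([-45.0, 66.2], 221), ([-221.0, -17.0], 0), ([-357.4, 48.6], 504)]
side [([1.3, -1.3], 592), ([65.5, -1.3], 633), ([32.8, 57.3], 625), ([33.6, -59.9], 602), ([-33.5, 57.4], 555), ([-221.0, -17.0], 0), ([-357.0, 47.0], 0)]
[array([-77.84681215, -29.04470696])]
```

View pics/p2_side.png

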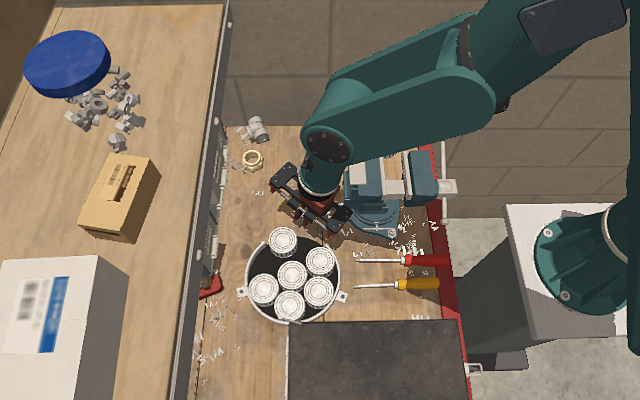

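tin2 is at (-78,-28) mm in the hoop frame, in the mouth. Pushing it diagonally into the free flank.

```bash
python3 - <<'E'
from h import *
w=np.array((-78,-27.5));f=np.array((-33.5,-57.5)); a2=np.arctan2(*(f-w)[::-1]); o2=pori(a2,.2)
print(current_position(),current_force())
servo_line(tcp(w,a2,10,.012),o2,rate=.08,contact_N=10)
r=servo_line(tcp(f,a2,0,.012),o2,rate=.05,contact_N=10); print(r,current_position(),tcp(f,a2),current_force())
servo_line(tcp(f,a2,40,.012),o2,rate=.15)
servo_line(tcp(f,a2,60,.2),o2,rate=.25)
print(current_clock(),current_position()); 
REP.append((-33.5,-57.5)); rep("p3")
E
```

```text
[ 0.64910173 -0.11616995  0.01230647] [ 0.43026864  0.22844487 -0.01819413]
True [ 0.67593463 -0.07844865  0.01138683] [np.float64(0.69939163024834), np.float64(-0.04982214076526846), 0.01] [-0.68402647  0.50614405  0.07078518]
18.125 [ 0.6618789  -0.09725059  0.19862158]
top [([21.3, 7.0], 466), ([24.9, 18.3], 503), ([32.8, 59.9], 504), ([19.2, -15.7], 420), ([-32.9, 61.1], 471), ([-221.0, -17.0], 0), ([-357.3, 48.6], 508), ([-56.1, -20.3], 106)]
side [([1.9, -1.5], 594), ([65.6, -1.6], 606), ([32.9, 57.4], 618), ([33.5, -60.4], 594), ([-33.9, 57.4], 559), ([-221.0, -17.0], 0), ([-357.0, 47.0], 0), ([-63.1, -37.8], 528)]
```

View pics/p3_side.png

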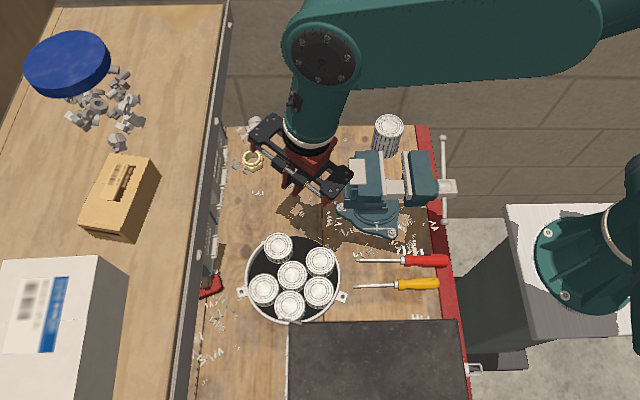

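tin2 stopped at (-63,-38), 35 mm from the end post at (-72,-72). It is touching that post because my diagonal was too shallow. I'll push it straight inward first, then diagonally.

```bash
python3 - <<'E'
from h import *
p=np.array((-63,-38.));w=np.array((-57.,-33.8));f=np.array((-33.5,-57.5))
a=np.arctan2(*(w-p)[::-1]); o=pori(a,.1); print(np.degrees(a))
move_ptp(tcp(p,a,20,.15),o)
servo_line(tcp(p,a,20,.011),o,rate=.2,contact_N=10)
r=servo_line(tcp(w,a,0,.011),o,rate=.06,contact_N=15);print(r,current_force())
servo_line(tcp(w,a,25,.011),o,rate=.15)
a2=np.arctan2(*(f-w)[::-1]); o2=pori(a2,.15); print(np.degrees(a2),tcp(f,a2))
servo_line(tcp(w,a2,22,.012),o2,rate=.12,contact_N=10)
print(current_clock(),current_position()); 
REP.append(w); rep("p4")
E
```

```text
34.99202019855868
False [ 0.2259153  -0.38899276 -0.0905213 ]
-45.242777273766826 [np.float64(0.6935910092884101), np.float64(-0.04440380620680055), 0.01]
22.6 [ 0.65220073 -0.08082666  0.01212054]
top [([0.4, 51.2], 234), ([88.9, -11.8], 91), ([0.3, 53.2], 229), ([56.3, -68.6], 71), ([0.2, 52.2], 234), ([-221.0, -17.0], 0), ([-357.6, 48.6], 507), ([-57.0, -33.8], 0)]
side [([1.4, -1.3], 612), ([65.4, -1.6], 633), ([32.9, 57.3], 614), ([33.6, -60.0], 598), ([-27.8, 56.4], 521), ([-221.0, -17.0], 0), ([-357.0, 47.0], 0), ([-55.2, -32.6], 556)]
```

View pics/p4_side.png

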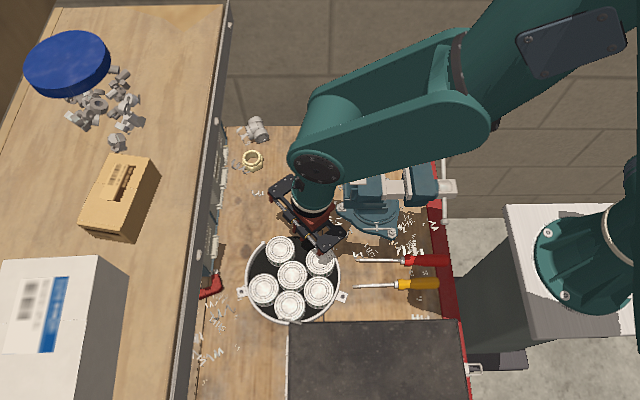

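tin2 is now at (-55,-33), clear of the post. Pushing it on the diagonal to the flank place.

```bash
python3 - <<'E'
from h import *
w=np.array((-57.,-33.8));f=np.array((-33.5,-57.5));a2=np.arctan2(*(f-w)[::-1]); o2=pori(a2,.15)
print(servo_line(tcp(f,a2,0,.012),o2,rate=.06,contact_N=16),current_position(),tcp(f,a2),current_force())
servo_line(tcp(f,a2,30,.012),o2,rate=.15)
servo_line(tcp(f,a2,50,.2),o2,rate=.25)
print(current_clock())
REP.append(f); rep("p5")
E
```

```text
False [ 0.69361477 -0.04451771  0.01204941] [np.float64(0.6935910092884101), np.float64(-0.04440380620680055), 0.01] [-0.71029374 -0.23874801  0.33828762]
25.0333
top [([32.8, 51.8], 510), ([65.8, 0.8], 476), ([32.6, 59.9], 498), ([34.1, -59.9], 434), ([-32.6, 62.8], 417), ([-221.0, -17.0], 0), ([-357.6, 48.5], 507), ([34.1, -59.9], 434)]
side [([1.6, -1.5], 599), ([65.3, -1.5], 638), ([32.8, 57.3], 631), ([33.3, -59.9], 621), ([-33.3, 57.1], 553), ([-221.0, -17.0], 0), ([-357.0, 47.0], 0), ([-32.3, -59.7], 544)]
```

View pics/p5_side.png

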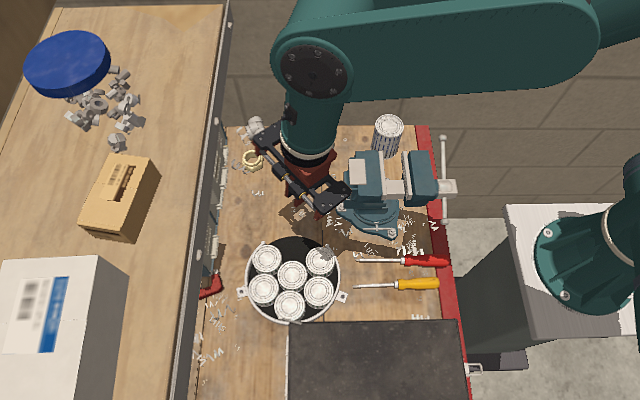

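The flank place is filled, with tin2 at (-32,-60). Next is tin3: I'll grip it level with the jaws along y, so the body stays narrow beside the vice, and drag it to the front of the mouth.

```bash
python3 - <<'E'
from h import *
o=ori(-np.pi/2)[0]
t3=h2w((-357.3,48)); e=h2w((-145,-1)); print(t3,e)
move_ptp([*t3,.16],o); move_gripper(.088)
print(current_clock(),current_joint_pos().round(2))
print(servo_line([*t3,.007],o,rate=.15,contact_N=10))
move_gripper(.05); print("gap",current_finger_gap(),current_force())
servo_line([*e,.007],o,rate=.10); print(current_position(),current_force(),current_finger_gap())
move_gripper(.088)
servo_line([*e,.12],o,rate=.2)
print(current_clock())
REP.append((-145,0)); rep("p6")
E
```

```text
[ 0.59927633 -0.33458248] [ 0.66090458 -0.12559863]
27.3417 [-0.61  0.54  1.38  0.    1.23  0.96]
False
gap 0.0633597182091059 [-0.47927004  0.25644893  2.92029422]
[ 0.66133222 -0.12573232  0.00748927] [-0.32569733 -3.57525938  7.02830657] 0.06294709572996338
32.65
top [([0.0, 0.0], 4), ([66.0, -0.0], 0), ([33.0, 58.0], 0), ([33.0, -58.0], 0), ([-33.0, 58.0], 0), ([-221.0, -17.0], 0), ([-357.0, 47.0], 0), ([-133.2, -12.4], 107)]
side [([1.9, -1.6], 602), ([65.5, -0.8], 623), ([32.6, 56.9], 620), ([33.5, -59.9], 611), ([-33.9, 57.3], 563), ([-221.0, -17.0], 0), ([-357.0, 47.0], 0), ([-129.3, -0.5], 189)]
```

View pics/p6_side.png

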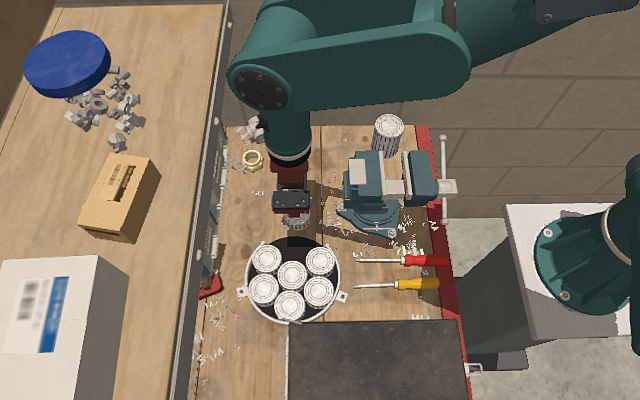

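tin3 is in front of the mouth, under the hand at about (297,222). Now pushing it in from behind to the front place.

```bash
python3 - <<'E'
from h import *
p=np.array((-145,-0.5)); f=np.array((-66.0,-1.)); al=0.; o=pori(al)
move_gripper(G)
move_ptp(tcp(p,al,22,.12),o)
c=capture("side");print([(w2h(t[0]),t[1]) for t in tins(c,[h2w(p)])])
print(servo_line(tcp(p,al,22,.010),o,rate=.18,contact_N=10))
print(servo_line(tcp(f-[8,0],al),o,rate=.07,contact_N=12),current_force())
print(servo_line(tcp(f,al),o,rate=.04,contact_N=12),current_position(),tcp(f,al),current_force())
servo_line(tcp(f,al,30),o,rate=.15)
servo_line(tcp(f,al,70,.2),o,rate=.25)
print(current_clock())
REP+=[(-66,0),(-33.5,-58)]; rep("p7")
E
```

```text
[(array([-145.29842166,   -2.61506375]), 476)]
False
False [ 0.90634654 -0.74511403 -1.2375267 ]
False [ 0.66311163 -0.08667046  0.00992909] [np.float64(0.6632125944046567), np.float64(-0.08713501021254143), 0.01] [-0.29407509  0.516163    0.61822407]
39.2583
top [([0.0, 0.0], 0), ([66.0, -0.0], 0), ([33.0, 58.0], 0), ([33.0, -58.0], 0), ([-33.0, 58.0], 0), ([-221.0, -17.0], 0), ([-357.0, 47.0], 0), ([-66.0, 0.0], 0), ([-45.3, -61.0], 239)]
side [([0.2, -1.0], 613), ([65.2, -1.7], 618), ([32.8, 56.8], 605), ([33.5, -59.8], 613), ([-33.6, 57.5], 580), ([-221.0, -17.0], 0), ([-357.0, 47.0], 0), ([-63.8, -2.3], 555), ([-32.9, -59.3], 574)]
```

View pics/p7_side.png

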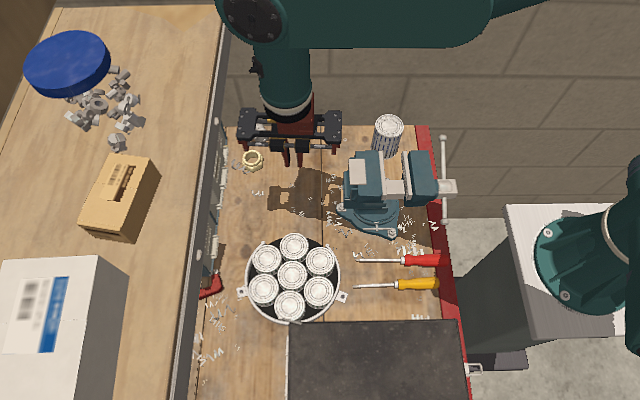

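All seven show in the ring pattern around (291,275), and the largest radius is about 68.5 mm against the 72 mm limit. Handing in.

```bash
python3 -c "
from bench import *
print(current_force());close_job()"
```

```text
[-0.8963119   0.2554955  -0.95923596]
the job is handed in; nothing more can be done
```

I packed all seven tins into the hoop and handed the job in at about 39 s on the robot's clock, within the 59 s limit.

- **tin1:** pushed to the middle first. It last read about 1 mm from the hoop centre.
- **tin2:** pushed into the free flank place. My first diagonal ran it into the mouth's end post. The 10 N contact stop caught it, and I freed it by pushing inward first.
- **tin3:** gripped level on the bench, dragged past the vice, then pushed into the front place.

**Final check:** the side camera showed the middle tin at about 1 mm, and the six ring tins at about 64 to 68.5 mm from the hoop centre (limit 72 mm). The gripper was raised clear, with about 1 N on the tool. In that last side picture the screwdrivers and the tall tin looked unmoved, but I did not measure them.

**What I couldn't confirm:** the arm blocked the top camera at the end, so the final positions rest on the side camera alone. Earlier the two cameras differed by up to about 4 mm.

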